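# Clamp a kiln post in the ratchet jig

## Task

Press the hinged hold-down lid of the clamping jig shut over the kiln post until it snaps under its catch, then pump the two upright squeeze levers (squeeze together, let spring apart, and again) until the ratchet jaw has pushed the post home against the end stop and its sprung pad is pressed in about half way. The post is brittle, so never drive the pad to the end of its spring; move the jaw only by its levers and leave the things round the jig alone. Finish while still holding the levers squeezed, so that the clamp keeps its grip.

Things in the scene. Friction and masses are not known exactly. Their poses are not given: they have to be found in the camera images.
- jig: Fixed jig on a plywood board 124 (x) x 350 (y) x 12 mm. Origin: centre of the board's underside; z up, -x side faces the robot. Along its y: squeeze levers at -90 mm, jaw, post bed 50 to 150 mm, dark steel end stop with its face at 150 mm. Housing under the levers 32 mm wide (x), up to z = 63 mm; end stop up to 56 mm; only the open lid may be taller than the levers (119 mm).
- squeeze_point (a point): Fixed point midway between the two levers at the height to grip them: jig x 0, y -90, z 98 mm; axes as the jig's. The levers stand either side of it along the jig's x, at this height about 66 mm over their outer faces when released, 47 mm fully squeezed. Straddle them from above, fingers closing along the jig's x.
- lever_front: The upright squeeze lever on the robot's (-x) side: dark steel with a rubber sleeve, 28 mm wide along y, 10 mm thick, its top 119 mm above the worktop. Origin on its hinge, 34 mm above the worktop, 24 mm to the -x side of the jig's middle.
- lever_back: The like lever on the far (+x) side; origin on its hinge, 24 mm to the +x side.
- squeeze_front (a joint): Angle of the front lever (rad): 0 released, 0.143 fully squeezed. Both levers are geared together and drive the jaw 0.112 m per rad (16 mm a stroke), less up to 4 mm until the pawl bites. They spring apart when let go; a holding pawl lets the jaw run back 4 mm at most. Idle squeeze 3 to 5 N a lever, about 12 N with the pad half pressed (double if one finger does it all).
- squeeze_back (a joint): Angle of the back lever (rad), equal to that of the front one.
- jaw (a joint): How far the jaw has advanced (m), 0 to 0.062, towards the end stop; a ratchet, so forwards only. The released pad's face lies at jig y = 5 mm + this value.
- jaw_plate: The moving jaw: a steel bar with ratchet teeth through the housing and an upright plate, 36 mm wide, its top 47 mm above the worktop, between the levers and the post. Origin: the jig's origin moved along y by the jaw's travel.
- spring_pad: The black rubber pad on the jaw, a disc 26 mm across and 7 mm thick facing +y (the post's end), carried by two pins in front of the jaw plate; a spring behind it leaves a visible gap of 12 mm to the plate when free. Origin: as that of the jaw plate, less the amount the pad is pressed in.
- pad_press (a joint): How far the pad is pressed back into the jaw (m): 0 free, 0.012 at the end of its spring; 1.5 N per mm, so about 9 N at half way.
- lid (a joint): Angle of the hold-down lid (rad): 0 shut, about 0.10 when it only rests on the catch, more when open (it stays where it is left). It must be pushed past the catch, about 5 to 8 N at the press point, after which it stays down.
- lid_press_point (a point): Fixed point (jig x 0, y 100, z 61 mm) where the lid's top middle lies when shut. The lid is an aluminium plate 88 (x) x 64 (y) x 6 mm, hinged along its far edge, 50 mm to +x of this point at z = 58 mm; the free edge is towards the robot and rises as it opens. A straight push down through this point with closed fingers shuts it.
- post: The kiln post to clamp: a hollow triangular clay prop, 100 mm long, 42 mm wide and 38 mm high, lying along the jig's y in the bed between two low rails, under the lid. Origin: middle of its underside; its centre is at jig y = 100 mm when its end touches the end stop, up to 10 mm less before; its near end is 50 mm short of its centre.
- mug_1: A terracotta coffee mug, 70 mm across, 90 mm tall, standing behind the jig (a bystander).
- glaze_jar_2: A glaze jar with a screw lid, 67 mm across, 83 mm tall, standing behind the jig (a bystander).
- marker: A marker pen, 135 mm long, lying in front of the jig (a bystander).
- wood_rib: A flat wooden throwing rib, 90 x 40 x 8 mm, lying in front of the jig (a bystander).
- test_tile_1: An L-shaped glaze test tile, 36 x 38 mm, 70 mm tall, standing behind the jig (a bystander).
- post_8: A short triangular kiln post, 50 mm tall, standing behind the jig (a bystander).
Mind the look-alikes: they are no part of the job. Leave any blue look-alike of the post alone.

How it is judged:
On the way, in this order (a step that is already met when the one before it is completed fails the run):
1. the lid is snapped shut under its catch (value of joint lid below 0.03 rad), for 0.2 s.
2. the jaw's pad has been pumped up to the post and bears on it (contact force between spring_pad and post above 1.5 N), for 0.1 s.
At the end, for the whole second after the job is handed in: Lid snapped shut (under 0.03 rad); post within 3 mm of the end stop; the pad bears on it with 3 to 18 N and is pressed in 2.5 to 10 mm of its 12 mm; the levers are squeezed (over 0.015 rad) and the fingers still press on at least one of them (over 2 N) (value of joint lid below 0.03 rad and value of joint pad_press between 0.0025 and 0.01 m and contact force between spring_pad and post between 3 and 18 N and y of post in the frame of jig above 0.097 m and value of joint squeeze_front above 0.015 rad and (contact force between the fingers and lever_front above 2 N or contact force between the fingers and lever_back above 2 N)); the arm keeps its last pose, push and grip.
It fails at once if the post is crushed (the pad presses it with more than 24 N) (contact force between spring_pad and post above 24 N).
It fails at once if the jaw or its pad is pushed by the robot directly (contact force between any of the fingers, the arm and jaw_plate above 2 N).
It fails at once if a thing round the jig is shifted by more than 30 mm (distance of any of mug_1, glaze_jar_2, marker, wood_rib, test_tile_1, post_8 from where it was at the start of the episode above 0.03 m).
It also fails if it takes over 64 s, if anything falls off the work surface, if the arm or the gripper's body presses on something with over 40 N, if the wrist force passes 120 N, or if a joint passes its speed limit or range.

## Robot

A 6-joint arm with a two-finger parallel gripper is mounted at the origin on a cart in front of the work surface, level with it; the furniture and walls round the work are solid. World frame = base frame: x ahead of the robot, y to its left, z up, the work surface at z = 0. Lengths are in m, angles in rad, forces in N, time in s.
With the tool pointing down it reaches from about 0.35 to 0.775 m from the base axis. Payload 5.5 kg.
Tool frame: the origin (TCP) lies midway between the tips of the shut fingers; the grasp point (between the pads) lies 19 mm behind it (bot.pinch_z is the distance from the TCP to the grasp point, in m); z points along the fingers, y is the line along which they close (so a half turn about z gives the same grasp; the last joint's range is limited). The gripper opens to 85 mm and grips with 20 to 120 N. Pads are 22 mm wide; open, the fingers measure 114 mm over their backs; the gripper's body (76 mm by 85 mm) begins 54 mm behind the grasp point. The pads swing forward as they close: fully open they stand 13 mm farther back than shut.
Start: joints at [1.2, 0.313, 0.046, 1.304, 0, 1.431], TCP at [0.132, 0.56, 0.231] pointing down, gripper open.
Joint ranges: [-2.76, 2.76], [-0.86, 1.69], [-1.03, 1.26], [-2.2, 2.34], [-1.47, 1.5], [-3.14, 3.14]. Speed limits (rad/s): [2.57, 2.57, 3.14, 3.14, 3.14, 3.14].

## Interface

Orientations are given as a rotation vector (axis times angle).
In Python, from plant import telemetry, snapshot, camera_info, ticket, bot gives the robot as it stands.
- The arm moves only by the tool servo_tool, never from a script. Its argument "steps" is text: rows parted by semicolons, each of 7 numbers parted by spaces: the shift along the tool's x, y, z in m, then the turn, a rotation vector about the tool's x, y, z in degrees, then the closure, from -1 (fully open) to 1 (shut). A call has exactly 10 rows; each row is the pose to reach, as a shift and turn from the pose commanded when the call began, along the tool's axes at that moment; what a row does not reach only later rows make up. A row lasts 1/10 s, in which the tool goes at most 50 mm and 8.59 degrees, less where a joint would pass 70% of its speed; a pose out of reach is approached as far as the arm can. A call with a gripper value outside its range is refused whole. The fingers move at their own pace and stop on an object; the grip force is fixed at half the most. Time passes only in rows, so rows that repeat a pose let the fingers close, or fill a call up. It gives the time, the measured TCP pose, the force, the opening and the grip force at its end, in the units of the state.
- telemetry.get_state(): the state, without advancing time (a new reading comes with each control period).
- snapshot(name): name is "scene" or "side" or "wrist"; returns the picture (420x560x3 uint8, red, green, blue); there is no depth.
- camera_info(name): a dict with "fov_y" (degrees; the focal length in pixels is half the picture's height over the tangent of half this angle, whatever the lens; pixels are square), "cx", "cy" (the principal point, pixels), "T" (4x4, takes a point from camera to world coordinates). Camera axes: x right, y down, z forward; pixel columns grow to the right and rows downward; lengths in m; the calibration is good to about 2 mm. A picture is of the moment at which its call begins: read the wrist's pose just before it. camera_info takes no time and is no camera call; for the wrist camera it gives the pose at the moment of the call.
- ticket.finish_job(): hands the job in; it is judged then, once.
The state is a dict: "clock": time; "qpos": joint angles; "dq": joint speeds; "joint_torque": joint torques, N m; "ee_pos": TCP position; "eef_rot": TCP orientation; "contact_force": force on the tool from outside, world axes, zero at the start; "moment": the same for the moment, N m; "grip_width": finger opening in m; "finger_force": force on a finger pad.
Only numpy, scipy, OpenCV 4.12 (cv2) and the standard library are available. Lean on these libraries where they do the work, as an engineer would, in place of code of your own. Each camera call takes 0.05 s, during which the arm holds its last target. There are 200 camera calls.

## Working session

There is one attempt and no reset: what is moved stays moved. The work goes in short steps, Python scripts to look and compute and a tool call to move; the robot and the scene stay as the last step left them, time stands still between calls to the robot, and variables do not carry over. Pictures are saved under pics/ and viewed, at most 10 in all, crops included, and the job is handed in when it is done.

Besides the shell and the picture viewer there is one more tool, called after "Request:" as name(argument=value, ...), one argument or row to a line, values as JSON. servo_tool: Moves the arm, as the interface text tells. Its arguments: {"type":"object","properties":{"steps":{"type":"string"}},"required":["steps"]}

```bash
mkdir -p pics; python3 - <<'E'
from plant import telemetry, snapshot, camera_info, bot
import cv2,numpy as np
np.set_printoptions(precision=4,suppress=True)
for n in("scene","side"):
    cv2.imwrite(f"pics/{n}0.png",cv2.resize(snapshot(n)[:,:,::-1],(800,600),interpolation=cv2.INTER_CUBIC))
    c=camera_info(n);print(n,c["fov_y"],c["cx"],c["cy"]);print(c["T"])
print(telemetry.get_state(), bot.pinch_z)
E
```

```text
scene 52.33811796806806 274.0778808931791 207.76883320603682
[[ 0.5073 -0.5909  0.6272  0.0708]
 [-0.8617 -0.3422  0.3746 -0.2576]
 [-0.0067 -0.7306 -0.6828  0.6743]
 [ 0.      0.      0.      1.    ]]
side 57.67556801421055 282.0655366237122 207.10728162532436
[[ 0.8354 -0.2214  0.5031  0.1657]
 [-0.5496 -0.3222  0.7708 -0.6085]
 [-0.0086 -0.9204 -0.3909  0.4229]
 [ 0.      0.      0.      1.    ]]
{'clock': 0.1, 'qpos': array([ 1.2004,  0.3139,  0.0451,  1.3036, -0.    ,  1.4312]), 'dq': array([-0.0004, -0.0011,  0.0011, -0.0003, -0.0002,  0.0021]), 'joint_torque': array([  0.0036, -48.1724,  29.9244,   0.0127,  -0.0001,   0.    ]), 'ee_pos': array([0.1314, 0.5593, 0.2305]), 'eef_rot': array([-0.3616, -3.1203,  0.0024]), 'contact_force': array([ 0.5295,  0.5375, -0.454 ]), 'moment': array([ 0.032 ,  0.0011, -0.0404]), 'finger_force': 0.0, 'grip_width': 0.08486159664339972} 0.0187
```

View pics/scene0.png

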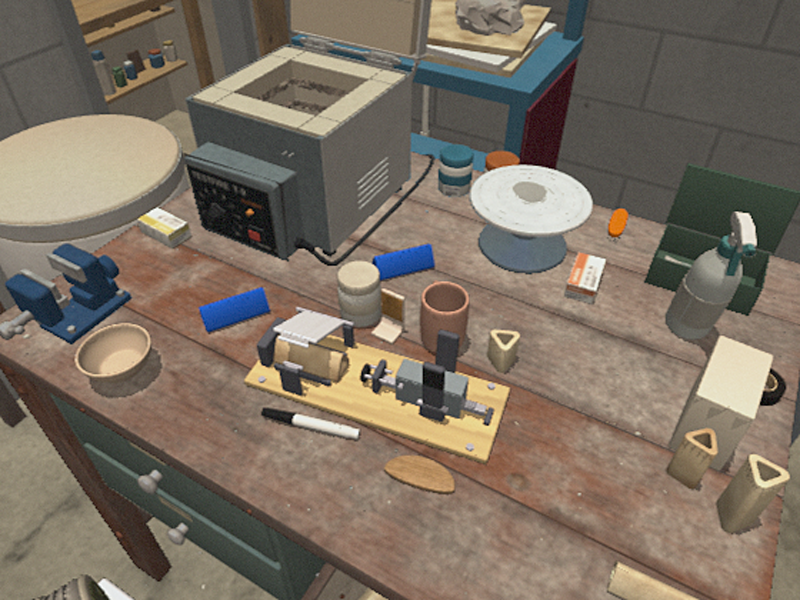

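View pics/side0.png

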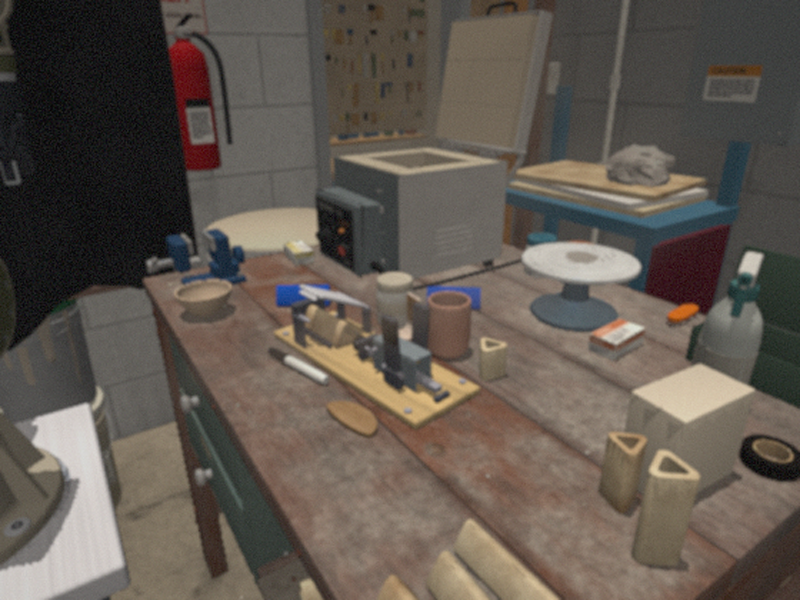

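The scene picture shows the one jig with the plywood board: about (246,385) to (508,397) px, levers at (433,390) and (447,350), the part-open lid at (312,328). The clay post under the lid is the one meant; the blue cylinders at (235,310) and (403,262) are look-alikes. I'll confirm this in an enlarged crop.

```bash
python3 - <<'E'
from plant import snapshot
import cv2
im=snapshot("scene")[:,:,::-1]
cv2.imwrite("pics/c1.png",cv2.resize(im[205:330,165:365],(800,500),interpolation=cv2.INTER_CUBIC))
E
```

```text
(no output)
```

View pics/c1.png

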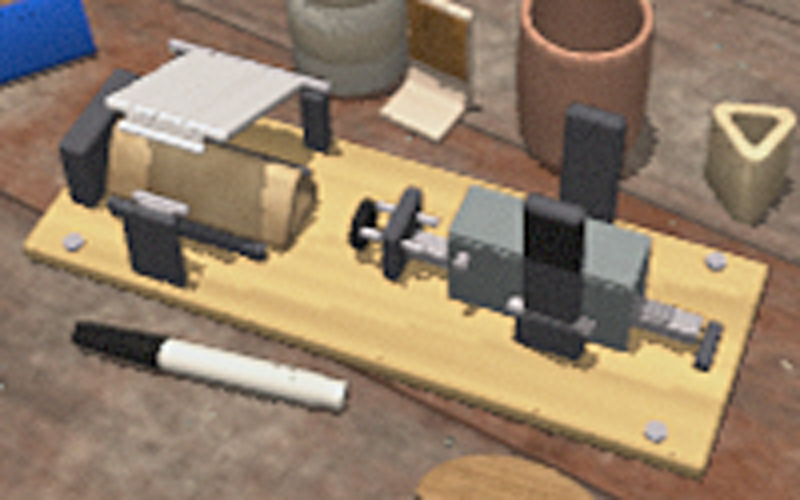

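The crop confirms the jig: a clay post under the lid, with the board's top corners at crop (26,247), (699,463) and (768,267). Lever tops are at (556,205) and (597,112).

```bash
cat >h.py <<'E'
import numpy as np
from scipy.spatial.transform import Rotation as R
from plant import camera_info, telemetry
np.set_printoptions(precision=4,suppress=True)
def proj(P,c):
    f=210/np.tan(np.radians(c["fov_y"]/2)); q=np.linalg.inv(c["T"])@np.append(P,1)
    return np.array([f*q[0]/q[2]+c["cx"],f*q[1]/q[2]+c["cy"]])
def jig(p,P):
    c,s=np.cos(p[2]),np.sin(p[2]);return np.array([p[0]+c*P[0]-s*P[1],p[1]+s*P[0]+c*P[1],P[2]])
E
python3 - <<'E'
from h import *
from scipy.optimize import least_squares
c=camera_info("scene")
O=[([-.062,.175,.012],(26,247)),([-.062,-.175,.012],(699,463)),([.062,-.175,.012],(768,267)),([0,-.09,.119],(576,159))]
px=lambda u:np.array([165,205])+(np.array(u)+.5)/4-.5
res=lambda p:np.concatenate([proj(jig(p,P),c)-px(u) for P,u in O])
r=least_squares(res,[.5,.2,0.]);print(r.x,np.degrees(r.x[2]),r.fun)
p=r.x
for P in([0,-.09,.098],[0,.1,.061],[.05,.1,.058]):print(P,jig(p,P),np.linalg.norm(jig(p,P)[:2]))
s=telemetry.get_state();print(R.from_rotvec(s['eef_rot']).as_matrix())
# lid free edge: crop (108,100),(228,143) angle fit
for y,u in((.132,(108,103)),(.068,(207,143))):
    for a in(.2,.3,.4,.5,.6):
        L=.094;P=[.05-L*np.cos(a),y,.058+L*np.sin(a)];print(y,a,(proj(jig(p,P),c)-[165,205])*4,u)
E
```

```text
[0.5183 0.0373 0.1523] 8.728070561754617 [-1.7482 -1.0334  1.0298  1.6795  0.5947 -1.0329 -0.0223 -0.657 ]
[0, -0.09, 0.098] [ 0.532  -0.0517  0.098 ] 0.534495129855505
[0, 0.1, 0.061] [0.5032 0.1361 0.061 ] 0.5212397502430797
[0.05, 0.1, 0.058] [0.5526 0.1437 0.058 ] 0.5709546498779773
[[-0.9735  0.2287 -0.0005]
 [ 0.2287  0.9735 -0.0013]
 [ 0.0002 -0.0014 -1.    ]]
0.132 0.2 [ 94.7031 149.2889] (108, 103)
0.132 0.3 [ 94.4316 132.7694] (108, 103)
0.132 0.4 [ 95.2144 115.1653] (108, 103)
0.132 0.5 [97.0565 96.6921] (108, 103)
0.132 0.6 [99.9454 77.5848] (108, 103)
0.068 0.2 [215.7925 186.8177] (207, 143)
0.068 0.3 [216.2313 170.1495] (207, 143)
0.068 0.4 [217.6316 152.3326] (207, 143)
0.068 0.5 [219.9892 133.5852] (207, 143)
0.068 0.6 [223.2836 114.1462] (207, 143)
```

Request:
servo_tool(
  steps="-0.03 -0.02 0 0 0 5 1; -0.067 -0.046 0 0 0 12 1; -0.105 -0.074 0 0 0 19 1; -0.143 -0.102 0 0 0 26 1; -0.181 -0.129 0.01 0 0 33 1; -0.219 -0.156 0.02 0 0 40 1; -0.257 -0.183 0.03 0 0 47 1; -0.295 -0.21 0.04 0 0 54 1; -0.332 -0.237 0.05 0 0 61 1; -0.367 -0.262 0.05 0 0 68 1",
)

```text
clock: 1.15
ee_pos: [0.4289, 0.2187, 0.1799]
eef_rot: [-2.051, -2.378, 0.003]
contact_force: [0.5, 0.1, 0.3]
grip_width: 0.0003
finger_force: 0.0
```

```bash
cat >>h.py <<'E'
p=np.array([.5183,.0373,.1523])
def d(P,yaw=None):
    s=telemetry.get_state();M=R.from_rotvec(s['eef_rot']).as_matrix()
    print(s['clock'],"tcp",s['ee_pos'],"F",s['contact_force'],"w",s['grip_width'],s['finger_force'])
    print("shift",M.T@(np.array(P)-s['ee_pos']),"world target",P)
    J=R.from_euler('z',p[2]).as_matrix()@np.array([[0,1,0],[1,0,0],[0,0,-1]])
    for T in(J,J@np.diag([-1,-1,1])):print("turn",np.degrees(R.from_matrix(M.T@T).as_rotvec()))
E
python3 - <<'E'
from h import *
d(jig(p,[0,.1,.12]))
print(telemetry.get_state()['qpos'])
E
```

```text
1.15 tcp [0.4289 0.2187 0.1799] F [0.5413 0.0795 0.3106] w 0.00027787529734628704 0.0
shift [-0.0925  0.0614  0.0597] world target [0.5031 0.1361 0.12  ]
turn [-0.1337  0.0153 -0.2703]
turn [  0.024    0.2097 179.7296]
[ 0.3045  0.1584 -0.283   1.1318  0.0001  1.7277]
```

Request:
servo_tool(
  steps="-0.03 0.02 0 0 0 0 1; -0.06 0.04 0 0 0 0 1; -0.0925 0.0614 0 0 0 0 1; -0.0925 0.0614 0 0 0 0 1; -0.0925 0.0614 0 0 0 0 1; -0.0925 0.0614 0 0 0 0 1; -0.0925 0.0614 0 0 0 0 1; -0.0925 0.0614 0 0 0 0 1; -0.0925 0.0614 0 0 0 0 1; -0.0925 0.0614 0 0 0 0 1",
)

```text
clock: 2.15
ee_pos: [0.5035, 0.1392, 0.1814]
eef_rot: [2.044, 2.386, 0.0]
contact_force: [-1.0, -0.4, 0.4]
grip_width: -0.0
finger_force: 0.0
```

```bash
python3 - <<'E'
from h import *
from plant import snapshot
import cv2
d(jig(p,[0,.1,.061]))
c=camera_info("wrist");im=snapshot("wrist")[:,:,::-1].copy()
print(c)
cv2.imwrite("pics/w1.png",cv2.resize(im,(800,600),interpolation=cv2.INTER_CUBIC))
for P in([-.062,.175,.012],[-.062,-.175,.012],[.062,-.175,.012],[.062,.175,.012],[0,-.09,.119],[0,.1,.061]):print(P,(proj(jig(p,P),c)+.5)/.7-.5)
E
```

```text
2.15 tcp [0.5035 0.1392 0.1814] F [-0.9967 -0.3505  0.3806] w -1.624657267287619e-05 0.0
shift [-0.003  -0.0008  0.1204] world target [0.5031 0.1361 0.061 ]
turn [ 0.0152 -0.0058  0.1003]
turn [   0.0091    0.0239 -179.8997]
{'fov_y': 61.13271295688902, 'cx': 277.71282526926683, 'cy': 205.9210812115432, 'T': array([[ 0.9883,  0.1459,  0.0436,  0.4918],
       [ 0.1523, -0.9484, -0.278 ,  0.2112],
       [ 0.0008,  0.2814, -0.9596,  0.3231],
       [ 0.    ,  0.    ,  0.    ,  1.    ]])}
[-0.062, 0.175, 0.012] [290.7935 146.9337]
[-0.062, -0.175, 0.012] [316.8623 612.9207]
[0.062, -0.175, 0.012] [475.387  612.8756]
[0.062, 0.175, 0.012] [501.5759 147.0573]
[0, -0.09, 0.119] [396.0126 665.3084]
[0, 0.1, 0.061] [396.1312 292.6206]
```

View pics/w1.png

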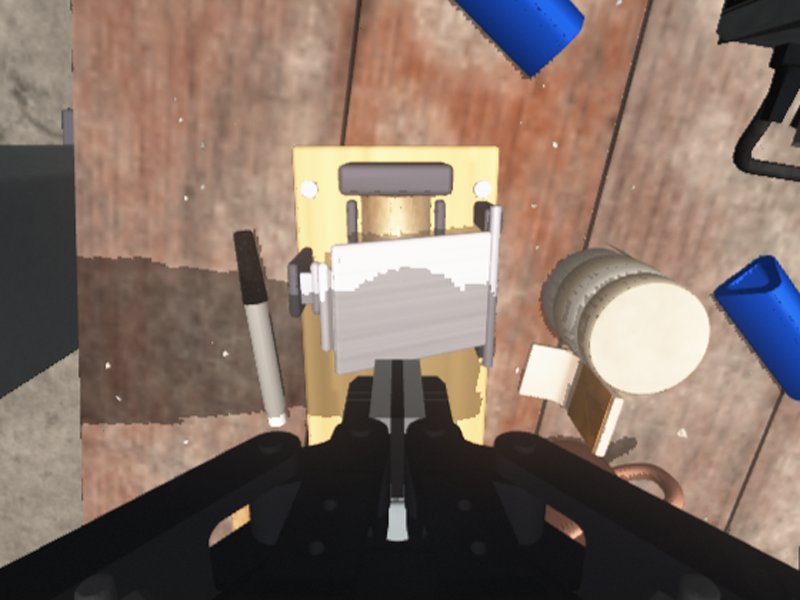

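The board's far corners are at (293,148) and (499,148), within 3 px of the prediction, so the pose is good. The fingers are over the lid line; I'll press down.

Request:
servo_tool(
  steps="-0.003 -0.001 0.03 0 0 0 1; -0.003 -0.001 0.065 0 0 0 1; -0.003 -0.001 0.09 0 0 0 1; -0.003 -0.001 0.1 0 0 0 1; -0.003 -0.001 0.107 0 0 0 1; -0.003 -0.001 0.113 0 0 0 1; -0.003 -0.001 0.117 0 0 0 1; -0.003 -0.001 0.12 0 0 0 1; -0.003 -0.001 0.122 0 0 0 1; -0.003 -0.001 0.123 0 0 0 1",
)

```text
clock: 3.2
ee_pos: [0.504, 0.1358, 0.0608]
eef_rot: [2.044, 2.384, 0.003]
contact_force: [-7.0, -1.1, 23.7]
grip_width: -0.0
finger_force: 11.5
```

```bash
python3 -c "
from h import *
d(jig(p,[0,.1,.061]))"
```

```text
3.2 tcp [0.504  0.1358 0.0608] F [-7.0462 -1.0941 23.7221] w -4.220833710972256e-05 11.535587295074947
shift [ 0.0005 -0.0009 -0.0002] world target [0.5031 0.1361 0.061 ]
turn [0.15   0.0088 0.0573]
turn [  -0.0138    0.2355 -179.9426]
```

The lid is down: TCP 60.8 mm with 24 N on it. Next I lift, open and move over the levers.

Request:
servo_tool(
  steps="0 0 -0.03 0 0 0 1; 0 0 -0.07 0 0 0 0.5; -0.01 0 -0.11 0 0 0 0; -0.04 0 -0.13 0 0 0 -1; -0.08 0 -0.13 0 0 0 -1; -0.12 0 -0.13 0 0 0 -1; -0.16 0 -0.13 0 0 0 -1; -0.19 0 -0.13 0 0 0 -1; -0.19 0 -0.13 0 0 0 -1; -0.19 0 -0.13 0 0 0 -1",
)

```text
clock: 4.2
ee_pos: [0.5324, -0.0527, 0.1885]
eef_rot: [2.047, 2.383, 0.001]
contact_force: [-0.9, 0.9, 0.0]
grip_width: 0.0852
finger_force: 0.0
```

```bash
python3 - <<'E'
from h import *
from plant import snapshot
import cv2
d(jig(p,[0,-.09,.074]))
c=camera_info("wrist");im=snapshot("wrist")[:,:,::-1].copy()
cv2.imwrite("pics/w2.png",cv2.resize(im,(800,600),interpolation=cv2.INTER_CUBIC))
im=snapshot("scene")[:,:,::-1]
cv2.imwrite("pics/c2.png",cv2.resize(im[205:330,165:365],(800,500),interpolation=cv2.INTER_CUBIC))
for P in([-.062,.175,.012],[.062,.175,.012],[0,-.09,.119],[0,.01,.047],[0,.05,.03]):print(P,(proj(jig(p,P),c)+.5)/.7-.5)
E
```

```text
4.2 tcp [ 0.5324 -0.0527  0.1885] F [-0.8656  0.9363  0.0223] w 0.08516945379373847 0.0
shift [ 0.0011 -0.0004  0.1145] world target [ 0.532  -0.0517  0.074 ]
turn [ 0.04   -0.0134 -0.0506]
turn [ -0.021   -0.0628 179.9494]
[-0.062, 0.175, 0.012] [ 270.2451 -261.6487]
[0.062, 0.175, 0.012] [ 521.122  -262.0505]
[0, -0.09, 0.119] [397.1041 315.9619]
[0, 0.01, 0.047] [396.5043  88.9152]
[0, 0.05, 0.03] [396.3158  11.256 ]
```

View pics/w2.png

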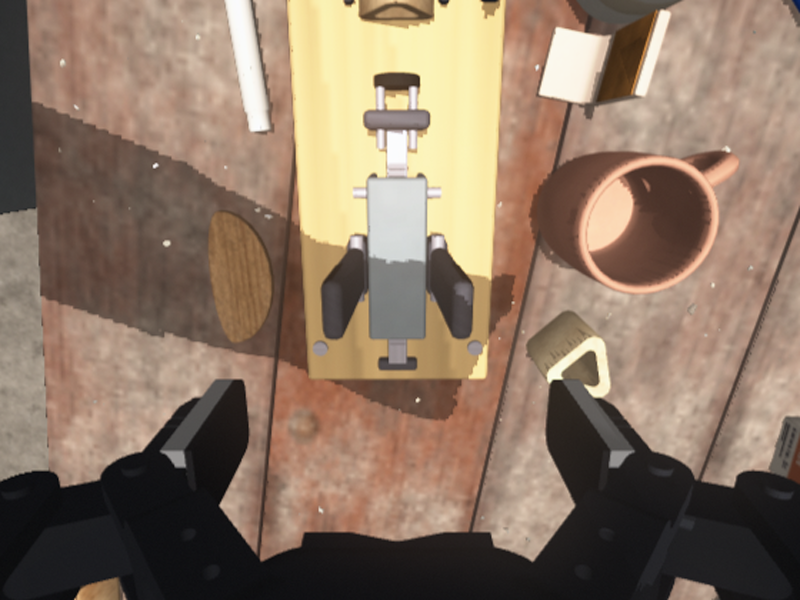

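Levers are at about (345,300) and (450,300), centred at x = 397, matching the prediction. Going straight down.

Request:
servo_tool(
  steps="0.001 0 0.03 0 0 0 -1; 0.001 0 0.055 0 0 0 -1; 0.001 0 0.07 0 0 0 -1; 0.001 0 0.085 0 0 0 -1; 0.001 0 0.1 0 0 0 -1; 0.001 0 0.11 0 0 0 -1; 0.001 0 0.114 0 0 0 -1; 0.001 0 0.114 0 0 0 -1; 0.001 0 0.114 0 0 0 -1; 0.001 0 0.114 0 0 0 -1",
)

```text
clock: 5.3
ee_pos: [0.5326, -0.0512, 0.0751]
eef_rot: [2.044, 2.384, 0.001]
contact_force: [-0.4, -0.6, 0.6]
grip_width: 0.0857
finger_force: 0.0
```

View pics/c2.png

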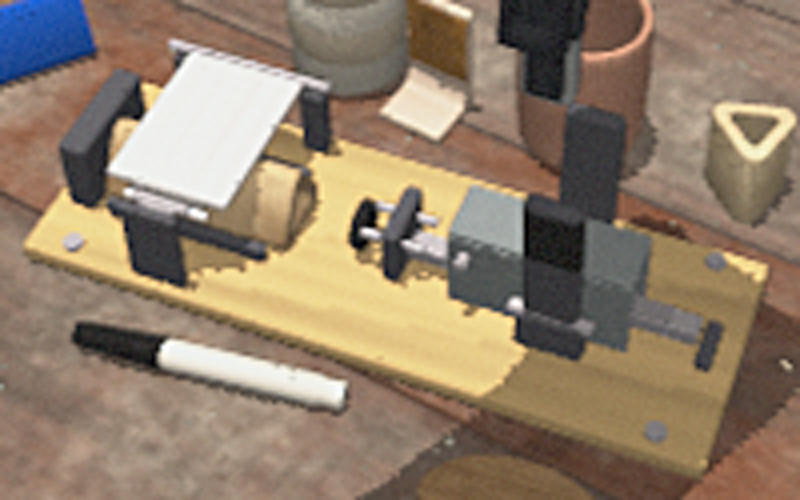

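The lid is seen flat and shut. First stroke, to see how the closure value maps to lever width.

Request:
servo_tool(
  steps="0 0 0 0 0 0 -0.6; 0 0 0 0 0 0 -0.5; 0 0 0 0 0 0 -0.4; 0 0 0 0 0 0 -0.3; 0 0 0 0 0 0 -0.2; 0 0 0 0 0 0 -0.15; 0 0 0 0 0 0 -0.1; 0 0 0 0 0 0 -0.1; 0 0 0 0 0 0 -0.1; 0 0 0 0 0 0 -0.1",
)

```text
clock: 6.3
ee_pos: [0.5324, -0.0516, 0.0764]
eef_rot: [2.044, 2.383, 0.001]
contact_force: [-4.3, 0.5, 14.5]
grip_width: 0.0477
finger_force: 43.0
```

```bash
cat >>h.py <<'E'
def shot(name):
    from plant import snapshot
    import cv2
    im=snapshot("scene")[:,:,::-1]
    cv2.imwrite(f"pics/{name}.png",cv2.resize(im[230:300,200:312],(800,500),interpolation=cv2.INTER_CUBIC))
E
python3 -c "
from h import *
d(jig(p,[0,-.09,.074]))
shot('s1')
c=camera_info('scene')
for q in (0,.008,.012,.016,.03,.04,.045):print(q,(proj(jig(p,[0,.005+q,.034]),c)-[200,230]+.5)*50/7,(proj(jig(p,[0,.005-.019+q-.003,.047]),c)-[200,230]+.5)*50/7)
"
```

```text
6.3 tcp [ 0.5324 -0.0516  0.0764] F [-4.3251  0.5226 14.4941] w 0.04772647047937535 42.96548527835171
shift [-0.     -0.0005  0.0024] world target [ 0.532  -0.0517  0.074 ]
turn [0.1004 0.0729 0.0409]
turn [  -0.1145    0.1576 -179.959 ]
0 [431.6198 217.1125] [505.9835 208.8416]
0.008 [404.6263 208.8309] [478.2963 200.431 ]
0.012 [391.183  204.7065] [464.5086 196.2426]
0.016 [377.7751 200.593 ] [450.7579 192.0655]
0.03 [331.1251 186.2807] [402.9202 177.5335]
0.04 [298.0653 176.138 ] [369.0235 167.2366]
0.045 [281.6164 171.0915] [352.1598 162.1138]
```

View pics/s1.png

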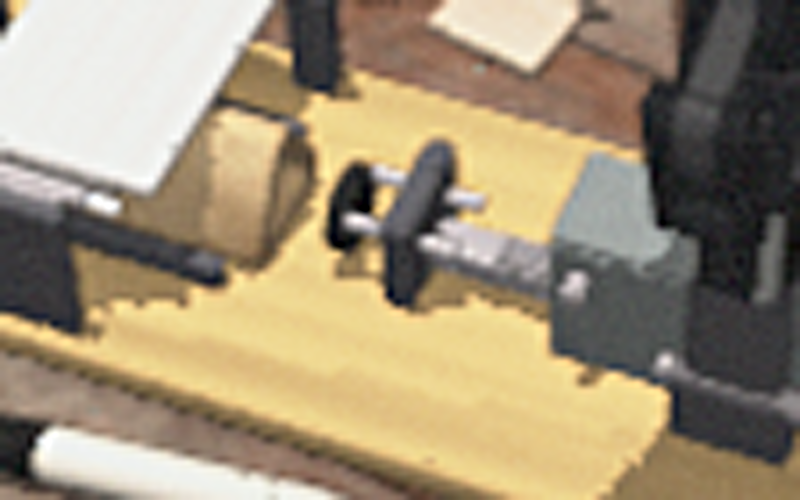

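Full stroke reached (47.7 mm). The pad is now at about (345,207) px and the post's end at about (290,190), a gap of around 15 mm, so a second full stroke is safe.

Request:
servo_tool(
  steps="0 0 0 0 0 0 -0.4; 0 0 0 0 0 0 -0.75; 0 0 0 0 0 0 -0.75; 0 0 0 0 0 0 -0.75; 0 0 0 0 0 0 -0.5; 0 0 0 0 0 0 -0.4; 0 0 0 0 0 0 -0.3; 0 0 0 0 0 0 -0.2; 0 0 0 0 0 0 -0.12; 0 0 0 0 0 0 -0.12",
)

```text
clock: 7.35
ee_pos: [0.5324, -0.0514, 0.076]
eef_rot: [2.044, 2.384, 0.001]
contact_force: [-3.9, 0.4, 13.5]
grip_width: 0.0482
finger_force: 31.6
```

```bash
python3 -c "
from h import *
d(jig(p,[0,-.09,.074]))
shot('s2')
"
```

```text
7.35 tcp [ 0.5324 -0.0514  0.076 ] F [-3.8818  0.4412 13.5311] w 0.04821129223891486 31.61171702693082
shift [-0.0002 -0.0005  0.002 ] world target [ 0.532  -0.0517  0.074 ]
turn [0.0823 0.0539 0.0508]
turn [  -0.0846    0.1292 -179.9491]
```

View pics/s2.png

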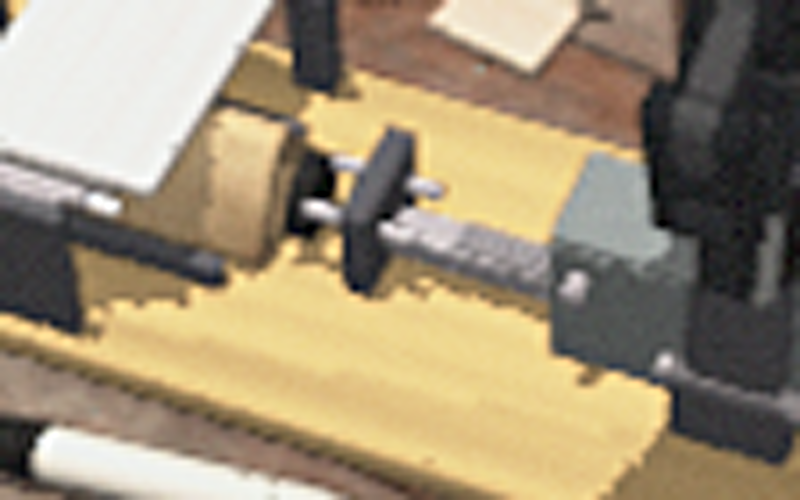

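Pad at (315,190), nearly touching the post; the post has not moved. Next is a partial third stroke, watching the finger force.

Request:
servo_tool(
  steps="0 0 0 0 0 0 -0.4; 0 0 0 0 0 0 -0.75; 0 0 0 0 0 0 -0.75; 0 0 0 0 0 0 -0.75; 0 0 0 0 0 0 -0.55; 0 0 0 0 0 0 -0.48; 0 0 0 0 0 0 -0.42; 0 0 0 0 0 0 -0.38; 0 0 0 0 0 0 -0.36; 0 0 0 0 0 0 -0.36",
)

```text
clock: 8.4
ee_pos: [0.5324, -0.0513, 0.0748]
eef_rot: [2.044, 2.384, 0.001]
contact_force: [-0.4, 0.7, 4.8]
grip_width: 0.0582
finger_force: 3.7
```

Request:
servo_tool(
  steps="0 0 0 0 0 0 -0.35; 0 0 0 0 0 0 -0.34; 0 0 0 0 0 0 -0.33; 0 0 0 0 0 0 -0.32; 0 0 0 0 0 0 -0.31; 0 0 0 0 0 0 -0.3; 0 0 0 0 0 0 -0.3; 0 0 0 0 0 0 -0.3; 0 0 0 0 0 0 -0.3; 0 0 0 0 0 0 -0.3",
)

```text
clock: 9.4
ee_pos: [0.5323, -0.0513, 0.0753]
eef_rot: [2.044, 2.384, 0.001]
contact_force: [-0.4, 1.7, 9.5]
grip_width: 0.0559
finger_force: 7.1
```

```bash
python3 -c "
from h import *
d(jig(p,[0,-.09,.074]))
shot('s3')
"
```

```text
9.4 tcp [ 0.5323 -0.0513  0.0753] F [-0.4032  1.718   9.4644] w 0.05587339652822426 7.0869143307209015
shift [-0.0003 -0.0004  0.0013] world target [ 0.532  -0.0517  0.074 ]
turn [0.0653 0.0295 0.0497]
turn [  -0.0463    0.1026 -179.9503]
```

View pics/s3.png

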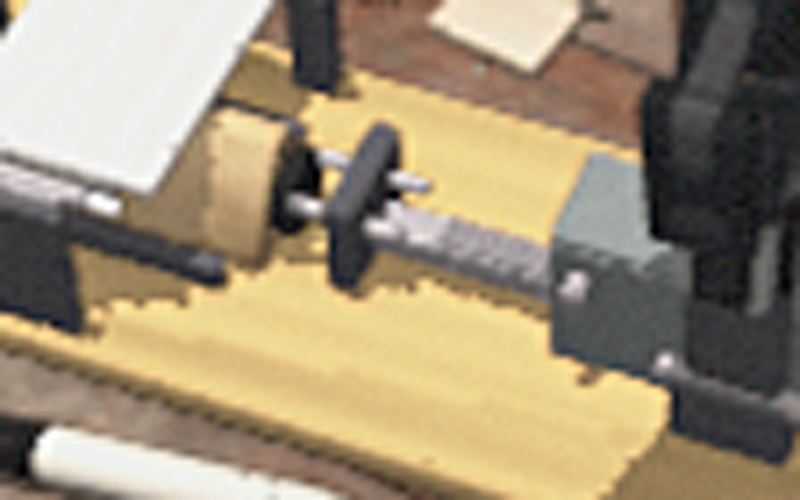

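Pad now touches the post at (290,180). I'll keep squeezing in small steps and track the parts numerically.

Request:
servo_tool(
  steps="0 0 0 0 0 0 -0.29; 0 0 0 0 0 0 -0.28; 0 0 0 0 0 0 -0.27; 0 0 0 0 0 0 -0.26; 0 0 0 0 0 0 -0.25; 0 0 0 0 0 0 -0.25; 0 0 0 0 0 0 -0.25; 0 0 0 0 0 0 -0.25; 0 0 0 0 0 0 -0.25; 0 0 0 0 0 0 -0.25",
)

```text
clock: 10.45
ee_pos: [0.5324, -0.0513, 0.0758]
eef_rot: [2.044, 2.384, 0.001]
contact_force: [-2.8, 1.0, 12.2]
grip_width: 0.0534
finger_force: 9.2
```

```bash
cat >>h.py <<'E'
def track(a,b):
    import cv2
    A,B=[cv2.imread(f"pics/{k}.png") for k in(a,b)]
    for n,(x0,y0,x1,y1),m in(("plate",(325,120,412,300),45),("pad",(270,145,322,240),30),("post",(195,100,268,270),45),("fix",(290,0,360,80),10)):
        if a=="s2":
            if n=="plate":x0+=15;x1+=15
            if n=="pad":x0+=22;x1+=12
        X0=max(0,x0-m);Y0=max(0,y0-m);r=cv2.matchTemplate(B[Y0:y1+m,X0:x1+m],A[y0:y1,x0:x1],cv2.TM_CCOEFF_NORMED)
        _,v,_,l=cv2.minMaxLoc(r);print(n,"shift px",l[0]+X0-x0,l[1]+Y0-y0,"score",round(v,2))
E
python3 -c "
from h import *
d(jig(p,[0,-.09,.074]))
shot('s4')
track('s2','s3');track('s3','s4')
"
```

```text
10.45 tcp [ 0.5324 -0.0513  0.0758] F [-2.7647  1.0243 12.1766] w 0.05338450267160175 9.237787642823605
shift [-0.0003 -0.0005  0.0018] world target [ 0.532  -0.0517  0.074 ]
turn [0.0854 0.0391 0.0534]
turn [  -0.0614    0.1341 -179.9466]
plate shift px -15 -5 score 0.97
pad shift px -14 -5 score 0.95
post shift px 0 0 score 1.0
fix shift px 0 0 score 0.99
plate shift px -7 -2 score 0.97
pad shift px -3 -1 score 0.95
post shift px -1 0 score 0.99
fix shift px 0 0 score 0.99
```

Request:
servo_tool(
  steps="0 0 0 0 0 0 -0.24; 0 0 0 0 0 0 -0.23; 0 0 0 0 0 0 -0.22; 0 0 0 0 0 0 -0.21; 0 0 0 0 0 0 -0.2; 0 0 0 0 0 0 -0.2; 0 0 0 0 0 0 -0.2; 0 0 0 0 0 0 -0.2; 0 0 0 0 0 0 -0.2; 0 0 0 0 0 0 -0.2",
)

```text
clock: 11.5
ee_pos: [0.5324, -0.0513, 0.0762]
eef_rot: [2.044, 2.384, 0.001]
contact_force: [-4.2, 1.0, 16.4]
grip_width: 0.0513
finger_force: 12.4
```

```bash
python3 -c "
from h import *
d(jig(p,[0,-.09,.074]))
shot('s5')
track('s3','s5');track('s4','s5')
"
```

```text
11.5 tcp [ 0.5324 -0.0513  0.0762] F [-4.1656  0.981  16.3685] w 0.05128065203629679 12.41502407938242
shift [-0.0003 -0.0005  0.0022] world target [ 0.532  -0.0517  0.074 ]
turn [0.096  0.0486 0.0535]
turn [  -0.0763    0.1508 -179.9464]
plate shift px -11 -4 score 0.92
pad shift px -4 -1 score 0.89
post shift px -1 0 score 0.99
fix shift px 0 0 score 0.99
plate shift px -5 -1 score 0.98
pad shift px -1 0 score 0.95
post shift px 0 0 score 1.0
fix shift px 0 0 score 0.99
```

```bash
python3 -c "
from h import *
import cv2
c=camera_info('scene')
f=lambda P:(proj(jig(p,P),c)-[200,230]+.5)*50/7-.5
print('lid',f([-.038,.068,.061]),f([-.044,.068,.061]),'seen 152,195')
for y in(.04,.045,.05):print(y,f([-.021,y,.012]),f([.021,y,.012]),f([0,y,.05]))
for q in(.04,.045,.05):print('plate top mid q',q,f([0,q-.018,.047]))
im=cv2.imread('pics/s5.png')[60:320,130:460];cv2.imwrite('pics/s5z.png',cv2.resize(im,(760,599),interpolation=cv2.INTER_CUBIC))
"
```

```text
lid [151.0524 186.4008] [140.6152 202.7211] seen 152,195
0.04 [286.5308 287.2961] [349.2908 178.9258] [310.7943 142.067 ]
0.045 [270.0889 282.0637] [333.2869 174.0357] [294.0797 137.0014]
0.05 [253.7006 276.8483] [317.3335 169.161 ] [277.4204 131.9524]
plate top mid q 0.04 [371.903  167.7632]
plate top mid q 0.045 [355.028 162.637]
plate top mid q 0.05 [338.2091 157.5278]
```

View pics/s5z.png

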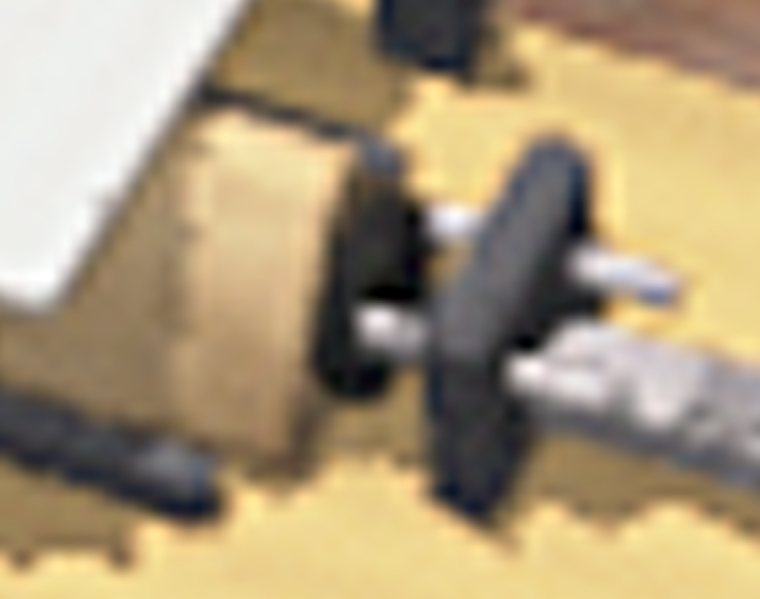

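The post's near end is at about (256,264) in the s-crop, within 1 mm or so of the modelled home position, and it no longer moves while the plate advances. The pad gap has shrunk by 2.5–5 mm. A little more squeeze brings the pad to mid-range.

Request:
servo_tool(
  steps="0 0 0 0 0 0 -0.19; 0 0 0 0 0 0 -0.18; 0 0 0 0 0 0 -0.17; 0 0 0 0 0 0 -0.165; 0 0 0 0 0 0 -0.165; 0 0 0 0 0 0 -0.165; 0 0 0 0 0 0 -0.165; 0 0 0 0 0 0 -0.165; 0 0 0 0 0 0 -0.165; 0 0 0 0 0 0 -0.165",
)

```text
clock: 12.55
ee_pos: [0.5324, -0.0513, 0.0765]
eef_rot: [2.044, 2.384, 0.001]
contact_force: [-4.3, 1.1, 18.6]
grip_width: 0.0499
finger_force: 15.0
```

```bash
python3 -c "
from h import *
d(jig(p,[0,-.09,.074]))
shot('s6')
track('s5','s6');track('s3','s6')
import cv2
# pad-to-plate gap on the lower pin: brightness runs along the pin direction
for k,(x,y) in (('s1',(330,212)),('s2',(285,200)),('s3',(270,196)),('s5',(265,192)),('s6',(262,191))):
    g=cv2.cvtColor(cv2.imread(f'pics/{k}.png'),cv2.COLOR_BGR2GRAY)
    t=np.arange(0,110,3);L=[g[int(y-8+.3*i):int(y+8+.3*i),x+i].max() for i in t];print(k,*L)
"
```

```text
12.55 tcp [ 0.5324 -0.0513  0.0765] F [-4.2536  1.1    18.5639] w 0.04985285232740487 15.044038575142622
shift [-0.0003 -0.0005  0.0025] world target [ 0.532  -0.0517  0.074 ]
turn [0.102  0.0514 0.0534]
turn [  -0.0806    0.1602 -179.9465]
plate shift px -4 -1 score 0.98
pad shift px 0 0 score 0.96
post shift px 0 0 score 1.0
fix shift px 0 0 score 0.99
plate shift px -14 -6 score 0.89
pad shift px -4 -2 score 0.83
post shift px -1 0 score 0.99
fix shift px 0 0 score 0.99
s1 88 40 30 52 100 153 205 232 251 255 250 242 230 214 208 190 162 141 120 106 99 101 104 104 106 101 93 77 64 96 144 187 228 246 248 235 219
s2 107 87 60 40 49 88 143 189 219 250 255 255 254 241 233 230 212 187 153 121 102 92 96 106 110 110 105 96 76 56 60 108 169 218 237 241 229
s3 97 57 28 30 40 68 102 133 151 168 178 196 227 249 254 245 215 178 143 114 103 99 104 110 109 104 94 85 70 49 70 109 150 195 219 239 246
s5 146 110 67 37 30 41 81 140 199 234 238 220 185 161 164 159 132 105 93 101 106 107 106 103 98 87 74 54 95 155 212 240 250 238 217 217 225
s6 167 146 103 63 39 32 43 87 141 194 231 237 215 171 131 120 116 110 110 111 111 110 107 101 92 81 62 82 130 174 206 233 240 240 233 224 223
```

The visible pin has shortened by 4–6 mm and finger force is 15 N, so the pad is about half pressed and the post is steady. Handing in while holding.

```bash
python3 -c "
from plant import ticket
print(ticket.finish_job())"
```

```text
the job is handed in; nothing more can be done
None
```

I handed the job in at about 12.6 s with the levers still held squeezed (15 N on the fingers): the lid is snapped shut, the post looks home against the end stop, and by camera and force estimates the pad is pressed in about 4–8 mm of 12; the hand-in returned no verdict.

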